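# Shim the rocking microscope

### The job

The inspection microscope rocks: the foot at its near right corner (seen from the robot) has lost its rubber pad, and the bare stud left there hangs clear of the mat. Push the wooden wedge, thin end first and flat on the mat, under that stud with the fingertips until it is tight and the rocking has stopped, but no farther, so that the other three feet stay down; then press down firmly on the base plate over that stud for about a second to check that the corner no longer dips. Push and press only: do not pick anything up, do not shift the microscope, and leave the other things on the mat where they are.

Things in the scene. Friction and masses are not known exactly. Their poses are not given: they have to be found in the camera images.
- scope: Inspection microscope, 2.2 kg, loose on the mat (mat top z = 0.003). Origin: middle of its base, level with the feet's undersides; x points from its front edge (robot's side) to its column, y left, z up. Base plate 260 (x) by 200 (y) mm, underside 22 and top 36 mm up. Rubber feet 22 mm wide at x, y = (-105, 75), (105, -75), (105, 75) mm. Head 66 mm wide over the middle, from 154 mm up; column 334 mm high.
- stud: Bare steel stud under the near right corner, at (-105, -75) mm in the microscope's frame: 19 mm across, domed lower end of radius 12 mm, fixed in the plate. Origin: lowest point of the dome, 4.5 to 8 mm above the mat at the start (it differs). Axes as the microscope's. Without the wedge, 4 to 8 N down on the plate above it makes the corner dip until the stud meets the mat.
- press_spot (a point): Point on the top face of the base plate straight above the stud, 25 mm in from the front edge and 25 mm in from the right edge: where to press; a firm test press is about 10 N. The plate is bare for 30 mm around it.
- wedge: Hardwood wedge, 30 g, flat on the mat right of the microscope, 120 mm long (x), 40 wide (y), top sloping from 14 mm high at the thick end (x = -60) to 2 mm at the thin end (x = +60), which points roughly at the stud. Origin: middle of its underside; x to the thin end. Friction about 0.6 on the mat, 0.35 on the stud; stays where left. Slides at under 1 N; once it meets the stud the push rises to 4 to 8 N, then it lifts the stud and drags the microscope.
- wedge_heel (a point): Middle of the wedge's upright end face at the thick end, 7 mm above its underside: where to push.
- parts_box: Bystander: small white open plastic box, 60 by 45 mm, 28 mm high. Origin: middle of its underside.
- tip_tin: Bystander: round aluminium tin, 50 mm across, 25 mm high. Origin: middle of its underside.
- mainboard: Bystander: loose circuit board, 85 by 32 mm, 5 mm high. Origin: middle of its underside.
- screwdriver: Bystander: small screwdriver lying on the mat, 140 mm long (x). Origin: on its underside.
- brush: Bystander: small brush with a wooden handle lying on the mat, 180 mm long (x). Origin: on its underside.
- solder_reel: Bystander: reel of solder wire standing on its flange, 58 mm across, 40 mm high. Origin: middle of its underside.
- cleaner: Bystander: white bottle, 56 mm across, 135 mm high. Origin: middle of its underside.
Things that resemble listed ones, but are neither listed nor needed, are in the scene too. Of the things that look like the wedge, the middle-sized one is meant.

How it is judged:
By the outcome, as a careful person would: the job done as asked, in the order asked, and still so for the second after the job is handed in, with the robot touching nothing.
It also fails if it takes over 67 s, if anything falls off the work surface, if the arm or the gripper's body presses on something with over 40 N, if the wrist force passes 120 N, or if a joint passes its speed limit or range.

### The arm

A 6-joint arm with a two-finger parallel gripper is mounted at the origin on the work surface. World frame = base frame: x ahead of the robot, y to its left, z up, the work surface at z = 0. Lengths are in m, angles in rad, forces in N, time in s.
With the tool pointing down it reaches from about 0.225 to 0.725 m from the base axis. Payload 3.1 kg.
Tool frame: the origin (TCP) lies at the very end of the fingers, on their centre line; the grasp point (between the pads) lies 19 mm behind it; y points along the fingers, x is the direction in which the jaws open and shut, and the axes are right-handed (so a half turn about y gives the same grasp; the last joint's range is limited). The gripper opens to 85 mm and grips with 20 to 120 N. Pads are 22 mm wide; open, the fingers measure 114 mm over their backs; the gripper's body (76 mm by 85 mm) begins 54 mm behind the grasp point. The pads swing forward as they close: fully open they stand 13 mm farther back than shut.
Start: joints at [1.055, 0.048, 0.099, 1.622, 0, 1.443], TCP at [0.199, 0.486, 0.231] pointing down, gripper open.
Joint ranges: [-2.91, 2.91], [-0.99, 1.94], [-1.21, 1.42], [-2.12, 2.29], [-1.49, 1.47], [-3.14, 3.14]. Speed limits (rad/s): [2.79, 2.79, 3.14, 3.14, 3.14, 3.14].

### API

Orientations are given as [roll, pitch, yaw] about the fixed x, y, z axes, in that order (R = Rz(yaw) Ry(pitch) Rx(roll)).
In Python, from bench import robot, snapshot, calibration, look_for, place_of gives the robot as it stands. The module is installed in compiled form; this text tells all that it offers.
- The arm moves only by the tool step_arm, never from a script. Its argument "rows" is a list that holds one entry, the list of rows, each a list of 7 numbers: the turn, a rotation vector about the tool's x, y, z in degrees, then the shift along the tool's x, y, z in m, then the finger opening in m, from 0 to 0.0854. A call has 1 to 12 rows; each row is the pose to reach, as a shift and turn from the pose commanded when the call began, along the tool's axes at that moment; what a row does not reach only later rows make up. A row lasts 1/8 s, in which the tool goes at most 62.5 mm and 10.7 degrees, less where a joint would pass 70% of its speed; a pose out of reach is approached as far as the arm can. A call with a gripper value outside its range is refused whole. The fingers move at their own pace and stop on an object; "grip_force" is the grip in N (left out, the last holds). Time passes only in rows, so rows that repeat a pose let the fingers close. It gives the time, the measured TCP pose, the force and the opening at its end, in the units of the state.
- robot.get_state(): the state, without advancing time (a new reading comes with each control period).
- snapshot(name): name is "side" or "top" or "wrist"; returns (picture, depth): 384x512x3 uint8, red, green, blue; 384x512 float32, m along the optical axis (not along the pixel's ray), 0 where there is no reading.
- calibration(name): a dict with "intrinsics" (3x3 intrinsics, pixels), "distortion" ([k1, k2, p1, p2, k3] as OpenCV has them; the pictures are not rectified), "view" (4x4, takes a point from world to camera coordinates). Camera axes: x right, y up, looking along -z (the intrinsics and any distortion apply to the point x, -y, -z); pixel columns grow to the right and rows downward; lengths in m; the calibration is good to about 2 mm. A picture is of the moment at which its call begins: read the wrist's pose just before it. calibration takes no time and is no camera call; for the wrist camera it gives the pose at the moment of the call.
- robot.hand_in(): hands the job in, once; it reports no verdict.
Trained networks look in the newest picture that a camera, given by its name, has taken for a name from the list of things; names that differ only in an ending like _2 or _b are one class to them, and where a whole thing is asked for, a point or a joint stands for the part that bears it (a point fixed in the world has none). Each returns a list of dicts, best first, with "p" (0 to 1); they miss things now and then, are a little off and sometimes report something else, mostly with a low value. They report only what shows in the picture. A call takes as long as a camera call. They do not tell look-alikes from the thing itself.
- look_for(target, camera): "location" ([row, column] in pixels, amid what is visible of it).
- place_of(target, camera): "location" ([row, column] in pixels: a listed point, or the origin of a listed thing).
The state is a dict: "t": time; "joints": joint angles; "qvel": joint speeds; "joint_efforts": joint torques, N m; "position": TCP position; "tool_rot": TCP orientation; "ft_force": force on the tool from outside, world axes, zero at the start; "ft_torque": the same for the moment, N m; "opening": finger opening in m.
Only numpy, scipy, OpenCV 4.12 (cv2) and the standard library are available. Lean on these libraries where they do the work, as an engineer would, in place of code of your own. Each camera call takes 0.05 s, during which the arm holds its last target.

## Working session

There is one attempt and no reset: what is moved stays moved. The work goes in short steps, Python scripts to look and compute and a tool call to move; the robot and the scene stay as the last step left them, time stands still between calls to the robot, and variables do not carry over. Pictures are saved under pics/ and viewed, and the job is handed in when it is done.

Besides the shell and the picture viewer there is one more tool, called as name(argument=value, ...), one argument or row to a line, values as JSON. step_arm: Moves the arm, as the interface text tells. Its arguments: {"type":"object","properties":{"rows":{"type":"array","items":{"type":"array","items":{"type":"array","items":{"type":"number"}}}},"grip_force":{"type":"number"}},"required":["rows"]}

```bash
mkdir -p pics; cat > h.py <<'E'
import numpy as np,cv2
from bench import robot,snapshot,calibration,look_for,place_of
def cam(n):
    c=calibration(n);return np.array(c["intrinsics"]),np.array(c["distortion"]),np.array(c["view"])
def ray(n,rc,c=None):
    K,D,V=c or cam(n)
    u=cv2.undistortPoints(np.array([[[rc[1],rc[0]]]],float),K,D)[0,0]
    R=V[:3,:3];o=-R.T@V[:3,3];d=R.T@np.array([u[0],-u[1],-1.]);return o,d
def onz(n,rc,z,c=None):
    o,d=ray(n,rc,c);return o+d*(z-o[2])/d[2]
def proj(n,P,c=None):
    K,D,V=c or cam(n)
    P=np.atleast_2d(P);q=P@V[:3,:3].T+V[:3,3];q=q*[1,-1,-1]
    p=cv2.projectPoints(q,np.zeros(3),np.zeros(3),K,D)[0][:,0];return p[:,::-1]
def dep(n,rc,dm,c=None):
    r,q=int(round(rc[0])),int(round(rc[1]));w=dm[max(r-1,0):r+2,max(q-1,0):q+2];w=w[w>0]
    if len(w)==0:return None
    o,d=ray(n,rc,c);return o+d*np.median(w)
def save(n,im):cv2.imwrite(f"pics/{n}.png",im[:,:,::-1])
E
python3 - <<'E'
from h import *
print(robot.get_state())
for n in("top","side","wrist"):
    im,d=snapshot(n);save(n+"0",im);np.savez(n+"0.npz",im=im,d=d)
    for t in ["wedge","wedge_heel","stud","press_spot","scope"]:
        for f in (place_of,):
            for k in f(t,n)[:5]:
                if k["p"]>.1:print(n,t,k["location"],round(k["p"],2),np.round(onz(n,k["location"],.003),3),np.round(dep(n,k["location"],d),3) if dep(n,k["location"],d) is not None else None)
E
```

```text
{'t': 0.0, 'joints': array([1.05520302e+00, 4.87438623e-02, 9.75470285e-02, 1.62197615e+00,
       1.27548790e-05, 1.44305147e+00]), 'qvel': array([ 7.35946370e-04,  9.08149116e-04, -2.00516184e-03, -3.70169513e-04,
        3.87449693e-04, -8.49658056e-05]), 'joint_efforts': array([ 3.29978529e-04, -3.38781953e+01,  3.20014858e+01,  2.01305462e-02,
        9.41261806e-05,  1.45773527e-05]), 'position': array([0.19822752, 0.48547103, 0.23009526]), 'tool_rot': array([-1.5704809 ,  0.00235566,  1.18294824]), 'ft_force': array([-0.25204036,  0.09624972,  0.19640222]), 'ft_torque': array([0.02802702, 0.01533788, 0.01544958]), 'opening': 0.08534109681638095}
top wedge [158.9, 336.9] 0.94 [ 0.665 -0.299  0.003] [ 0.663 -0.296  0.011]
top wedge [189.2, 276.9] 0.89 [ 0.571 -0.105  0.003] [ 0.57  -0.104  0.011]
top wedge [248.8, 277.5] 0.83 [ 0.387 -0.102  0.003] [ 0.387 -0.101  0.008]
top wedge_heel [150.7, 364.2] 0.77 [ 0.691 -0.388  0.003] [ 0.691 -0.388  0.004]
top wedge_heel [261.0, 272.2] 0.73 [ 0.35  -0.084  0.003] [ 0.351 -0.084  0.013]
top wedge_heel [181.1, 293.1] 0.62 [ 0.596 -0.156
[... 241 characters left out ...]
51]
top scope [186.6, 155.0] 0.72 [0.586 0.278 0.003] [0.583 0.273 0.021]
side wedge [261.8, 321.8] 0.94 [ 0.681 -0.292  0.003] [ 0.675 -0.302  0.015]
side wedge [230.1, 264.8] 0.66 [ 0.567 -0.109  0.003] [ 0.565 -0.116  0.01 ]
side wedge [243.4, 208.1] 0.52 [ 0.379 -0.108  0.003] [ 0.379 -0.11   0.005]
side wedge_heel [279.9, 340.3] 0.96 [ 0.7   -0.371  0.003] [ 0.693 -0.38   0.015]
side wedge_heel [239.5, 278.0] 0.93 [ 0.592 -0.163  0.003] [ 0.59  -0.167  0.007]
side wedge_heel [236.6, 197.2] 0.72 [ 0.354 -0.067  0.003] [ 0.353 -0.069  0.005]
side press_spot [204.1, 250.2] 0.65 [0.564 0.031 0.003] [ 0.552 -0.006  0.035]
side scope [187.7, 266.4] 0.76 [0.65  0.101 0.003] [0.632 0.053 0.042]
```

View pics/top0.png

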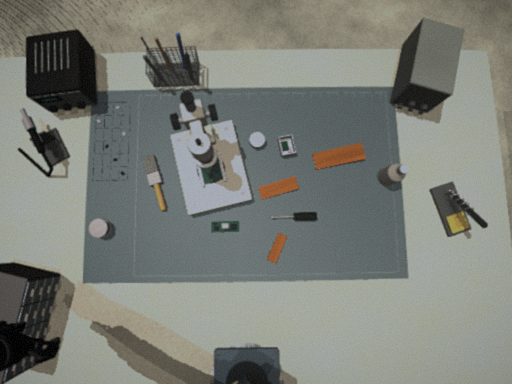

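View pics/side0.png

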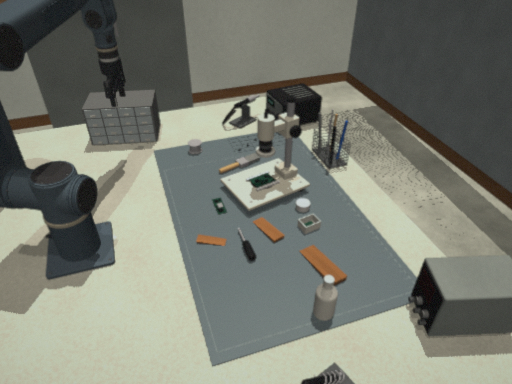

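```bash
python3 - <<'E'
import numpy as np,cv2
im=np.load("top0.npz")["im"][125:285,160:390]
cv2.imwrite("pics/topc.png",cv2.resize(im,None,fx=3.4,fy=3.4,interpolation=3)[:,:,::-1])
im=np.load("side0.npz")["im"][150:310,180:380]
cv2.imwrite("pics/sidec.png",cv2.resize(im,None,fx=3.7,fy=3.7,interpolation=3)[:,:,::-1])
E
```

```text
(no output)
```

View pics/topc.png

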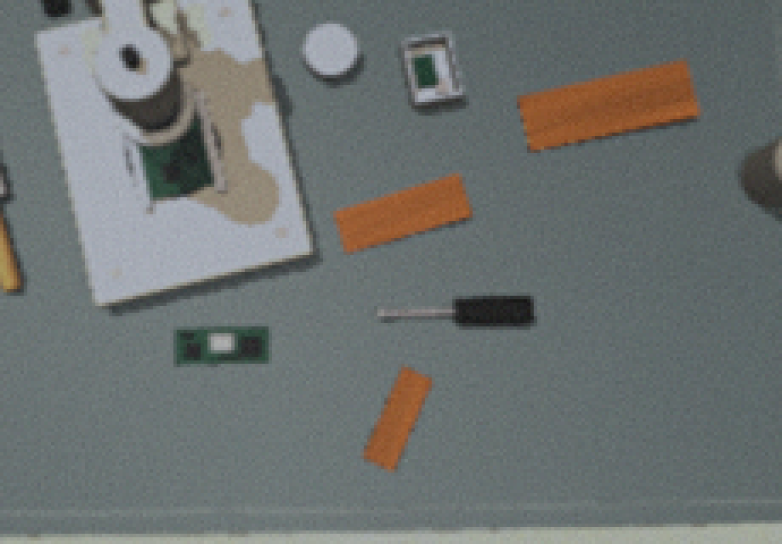

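View pics/sidec.png

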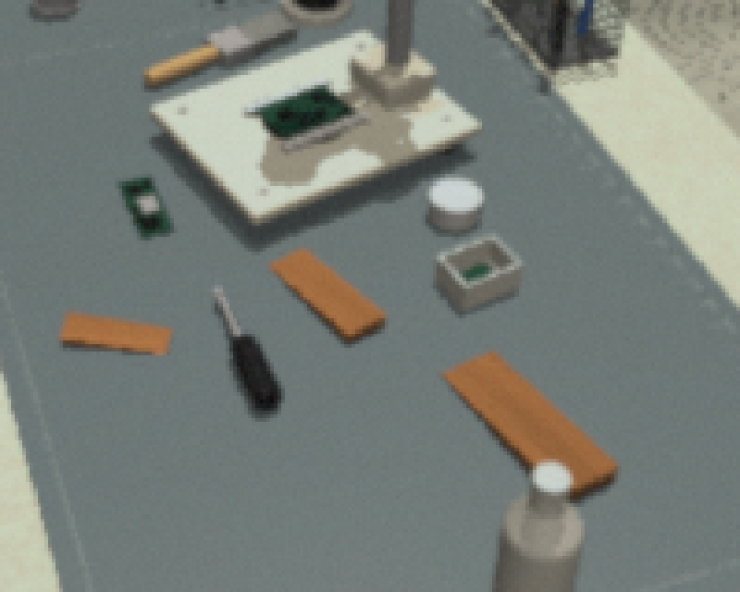

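The picture shows three orange wedges: a small one at (249,277), a middle one at (189,277) and a large one at (159,337) (top row, column). The middle one points at the scope's near right corner, and its heel-to-centre distance of about 58 mm fits 120 mm. I choose that one and will measure it and the plate next.

```bash
cat > m.py <<'E'
from h import *
def pts(n,im,d,mask,c=None):
    K,D,V=c or cam(n)
    rr,cc=np.nonzero(mask&(d>0))
    u=cv2.undistortPoints(np.stack([cc,rr],1).astype(float)[:,None],K,D)[:,0]
    z=d[rr,cc].astype(float)
    q=np.stack([u[:,0]*z,-u[:,1]*z,-z],1)-V[:3,3]
    return q@V[:3,:3],rr,cc
def orange(im):
    h=cv2.cvtColor(im,cv2.COLOR_RGB2HSV);return (h[...,0]<16)&(h[...,1]>130)&(h[...,2]>70)
def wedges(n,im,d,c=None):
    k,l,s,ce=cv2.connectedComponentsWithStats(orange(im).astype(np.uint8))
    for i in range(1,k):
        if s[i,4]<80:continue
        # image-plane contour -> rays at z~.008 
        P,_,_=pts(n,im,d,l==i,c)
        P=P[(P[:,2]<.04)]
        if len(P)<50: continue
        r=cv2.minAreaRect((P[:,:2]*1000).astype(np.float32))
        A=np.c_[P[:,:2],np.ones(len(P))];co=np.linalg.lstsq(A,P[:,2],rcond=None)[0]
        print(n,"wedge",s[i],np.round(r[0],1),np.round(r[1],1),round(r[2],1),"slopeup",np.round(co[:2],3),"z",P[:,2].mean().round(4),"mean",P[:,:2].mean(0).round(4))
E
python3 - <<'E'
from m import *
for n in("top","side"):
    f=np.load(n+"0.npz");wedges(n,f["im"],f["d"])
    P,rr,cc=pts(n,f["im"],f["d"],np.ones((384,512),bool))
    m=(P[:,2]>.028)&(P[:,2]<.048)&(P[:,0]>.45)&(P[:,0]<.85)&(P[:,1]>-.05)&(P[:,1]<.25)
    M=np.zeros((384,512),np.uint8);M[rr[m],cc[m]]=1
    k,l,s,_=cv2.connectedComponentsWithStats(M);i=1+s[1:,4].argmax()
    sel=m&(l[rr,cc]==i);Q=P[sel]
    r=cv2.minAreaRect((Q[:,:2]*1000).astype(np.float32));print(n,r,Q[:,2].mean(),np.round(cv2.boxPoints(r)))
f=np.load("top0.npz");w,_=snapshot("wrist")
print(calibration("wrist")["view"],calibration("wrist")["intrinsics"])
o=np.linalg.inv(calibration("wrist")["view"]);print(o)
E
```

```text
top wedge [313 143  52  26 822] [ 673.  -301.1] [ 52.7 157.6] 11.1 slopeup [ 0.03 -0.09] z 0.013 mean [ 0.673  -0.3021]
top wedge [259 177  40  22 473] [ 575.4 -107.6] [ 39.4 117.5] 15.7 slopeup [ 0.021 -0.098] z 0.0107 mean [ 0.5756 -0.108 ]
top wedge [268 234  19  29 259] [390.8 -98.8] [27.7 86. ] 64.5 slopeup [-0.091  0.05 ] z 0.0088 mean [ 0.3904 -0.0987]
top ((641.8247680664062, 102.27713775634766), (262.3833312988281, 200.3031005859375), 13.125846862792969) 0.03910421823205589 [[491. 170.]
 [537. -25.]
 [792.  35.]
 [747. 230.]]
side wedge [297  75  49  10 222] [1984.2 2448. ] [283.3  77.9] 1.5 slopeup [-0.053 -0.295] z -0.6862 mean [1.9596 2.4402]
side wedge [193  82  98  20 487] [1298.5 2446.2] [978.5  82.5] 0.2 slopeup [ 0.009 -0.442] z -0.7017 mean [1.2296 2.4484]
side wedge [ 10 118  41  10 160] [-575.8 2445.2] [295.3  84.9] 0.3 slopeup [-0.096 -0.568] z -0.7077 mean [-0.5688  2.4498]
side wedge [254 218  29  23 296] [ 576.4 -111. ] [ 39.2 120. ] 15.4 slopeup [ 0.023 -0.091] z 0.0103 mean [ 0.5763 -0.1156]
side wedge [197 235  29  10 193] [ 390.4 -102. ] [32.7 86.3] 64.0 s
[... 325 characters left out ...]
8. -32.]
 [792.  28.]
 [745. 228.]]
[[ 3.78330941e-01  9.25670267e-01 -5.06020977e-04 -5.24025511e-01]
 [-8.88902758e-01  3.63151037e-01 -2.79236836e-01  3.67967372e-02]
 [-2.58297475e-01  1.06093739e-01  9.60222127e-01 -3.78878714e-01]
 [ 0.00000000e+00  0.00000000e+00  0.00000000e+00  1.00000000e+00]] [[280.16908986   0.         253.42398044]
 [  0.         280.16908986 190.11414757]
 [  0.           0.           1.        ]]
[[ 3.78330941e-01 -8.88902758e-01 -2.58297475e-01  1.33100371e-01]
 [ 9.25670267e-01  3.63151037e-01  1.06093739e-01  5.11908721e-01]
 [-5.06020977e-04 -2.79236836e-01  9.60222127e-01  3.73817561e-01]
 [ 0.00000000e+00  0.00000000e+00  0.00000000e+00  1.00000000e+00]]
```

View pics/wrist0.png

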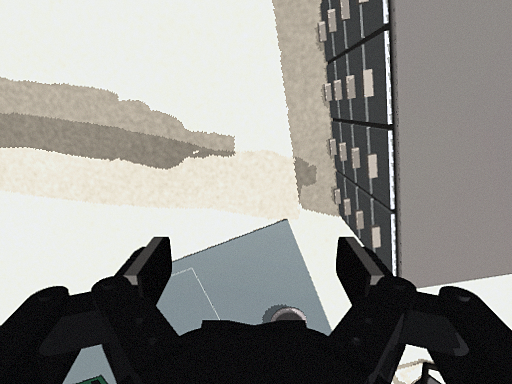

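step_arm(
  rows=[
    [[0,4.4,0,-0.04,0,-0.052,0.01],[0,8.7,0,-0.08,0,-0.105,0.01],[0,17.4,0,-0.12,0,-0.157,0.01],[0,26,0,-0.16,0,-0.21,0.01],[0,35,0,-0.2,0,-0.262,0.01],[0,44,0,-0.24,0,-0.314,0.01],[0,52.3,0,-0.28,0,-0.366,0.01],[0,52.3,0,-0.32,0,-0.418,0.01],[0,52.3,0,-0.36,0,-0.47,0.01],[0,52.3,0,-0.4,0,-0.523,0.01],[0,52.3,0,-0.44,0.01,-0.575,0.01],[0,52.3,0,-0.479,0.03,-0.628,0.01]],
  ],
  grip_force=40,
)

```text
t: 2.45
position: [0.5787, -0.1614, 0.2118]
tool_rot: [-1.572, -0.002, 0.27]
ft_force: [1.4, 0.9, 0.8]
opening: 0.0103
```

```bash
python3 - <<'E'
from m import *
c=cam("wrist");s=robot.get_state();print(s["t"],s["position"],s["tool_rot"],s["ft_force"],s["opening"])
im,d=snapshot("wrist");save("w1",im);np.savez("w1.npz",im=im,d=d,K=c[0],D=c[1],V=c[2])
wedges("wrist",im,d,c)
E
```

```text
2.45 [ 0.57866893 -0.1613915   0.21175962] [-1.57220635 -0.00229233  0.26971545] [1.44297058 0.94555193 0.7747765 ] 0.010289644206476161
wrist wedge [  67   33   84   76 2310] [389.4 -99.9] [33.3 90.4] 63.8 slopeup [-0.092  0.041] z 0.0092 mean [ 0.3886 -0.0976]
wrist wedge [ 246   70   34  104 3396] [ 575.3 -107.4] [ 40.  119.7] 15.2 slopeup [ 0.027 -0.096] z 0.0107 mean [ 0.5747 -0.1056]
wrist wedge [ 278  224   40   48 1082] [ 664.3 -255.1] [52.7 64.1] 10.0 slopeup [ 0.018 -0.101] z 0.0077 mean [ 0.6696 -0.2456]
```

View pics/w1.png

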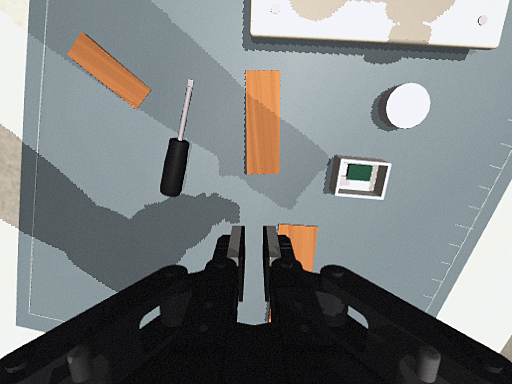

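The close view shows the middle wedge at (122,262), thin end pointing up to the plate's front right corner at about (38,252). The small one is at (70,110) and the large one is partly hidden at (245,297). The size fit of 40 × 120 mm confirms the choice.

```bash
python3 - <<'E'
from m import *
f=np.load("w1.npz");c=(f["K"],f["D"],f["V"]);im,d=f["im"],f["d"]
c2=cam("wrist");print(np.abs(c2[2]-c[2]).max())
for t in("press_spot","wedge_heel","wedge"):
  for k in place_of(t,"wrist")[:3]: print(t,k["location"],round(k["p"],2),onz("wrist",k["location"],.039 if t=="press_spot" else .003,c).round(4))
P,rr,cc=pts("wrist",im,d,np.ones((384,512),bool),c)
m=(P[:,2]>.033)&(P[:,2]<.045)&(rr<60)&(cc>235)
Q=P[m]
# edges: right edge and front edge
L=[];
for x0 in range(265,490,6):
    s=m&(cc==x0);
    if s.sum(): L.append(P[s][rr[s].argmax()])
L=np.array(L);a=np.polyfit(L[:,0],L[:,1],1);print("right edge",a,np.degrees(np.arctan(a[0])))
Fm=[]
for r0 in range(3,32,2):
    s=m&(rr==r0)
    if s.sum(): Fm.append(P[s][cc[s].argmin()])
Fm=np.array(Fm);b=np.polyfit(Fm[:,1],Fm[:,0],1);print("front",b,np.degrees(np.arctan(b[0])))
th=np.arctan(a[0]);e=np.array([np.cos(th),np.sin(th)]);n=np.array([-e[1],e[0]])
# corner
y=(a[0]*b[1]+a[1])/(1-a[0]*b[0]);x=b[0]*y+b[1];C=np.array([x,y]);print("corner",C,"spot",C+.025*e+.025*n)
print("mat z",np.median(P[(rr>150)&(rr<200)&(cc>210)&(cc<240)][:,2]))
E
```

```text
0.00588036340660919
press_spot [7.5, 274.4] 0.87 [0.5546 0.0045 0.039 ]
wedge_heel [40.8, 75.1] 0.88 [ 0.3443 -0.0759  0.003 ]
wedge_heel [169.1, 260.2] 0.7 [ 0.5885 -0.1635  0.003 ]
wedge_heel [173.2, 355.7] 0.32 [ 0.7084 -0.136   0.003 ]
wedge [122.5, 260.6] 0.84 [ 0.5731 -0.1076  0.003 ]
wedge [278.4, 285.5] 0.81 [ 0.6675 -0.3084  0.003 ]
wedge [72.8, 110.9] 0.68 [ 0.3887 -0.0993  0.003 ]
right edge [ 0.23206122 -0.15024631] 13.064879724389957
front [-0.24706271  0.5311297 ] -13.877739690331586
corner [ 0.53743674 -0.02552809] spot [0.55613825 0.00447614]
mat z 0.003054477092442674
```

step_arm(
  rows=[
    [[0,0,0,0,0,0,0.01],[0,0,0,0,0,0,0.01]],
  ],
)

```text
t: 2.9
position: [0.5773, -0.1579, 0.2126]
tool_rot: [-1.572, -0.002, 0.272]
ft_force: [0.0, 0.2, 0.5]
opening: 0.0098
```

step_arm(
  rows=[
    [[0,0,0,0.01,0.03,-0.04,0.01],[0,0,0,0.0106,0.08,-0.0403,0.01],[0,0,0,0.0106,0.12,-0.0403,0.01],[0,0,0,0.0106,0.16,-0.0403,0.01],[0,0,0,0.0106,0.16,-0.0403,0.01],[0,0,0,0.0106,0.16,-0.0403,0.01]],
  ],
)

```text
t: 3.65
position: [0.5993, -0.195, 0.0534]
tool_rot: [-1.573, -0.002, 0.271]
ft_force: [-0.2, -0.1, 0.6]
opening: 0.0098
```

```bash
python3 - <<'E'
from m import *
c=cam("wrist");s=robot.get_state();print(s["t"],s["position"],s["tool_rot"],s["ft_force"],s["opening"])
im,d=snapshot("wrist");save("w2",im)
wedges("wrist",im,d,c)
E
```

```text
3.65 [ 0.59926921 -0.19497813  0.05337916] [-1.57280599 -0.00238947  0.27109976] [-0.16643282 -0.0696475   0.60234341] 0.009780994782047307
wrist wedge [  0   0  36  48 277] [ 427.  -117.1] [30.7 10.2] 61.6 slopeup [-0.116  0.06 ] z 0.0047 mean [ 0.4274 -0.1178]
wrist wedge [  1   3  22  13 105] [ 423.6 -109.6] [11.7  6.2] 2.6 slopeup [-0.026  0.025] z 0.0055 mean [ 0.4241 -0.1099]
wrist wedge [248  99  17  73 278] [ 586.2 -143.5] [ 8.6 45. ] 19.8 slopeup [ 0.068 -0.082] z 0.0147 mean [ 0.5877 -0.1442]
wrist wedge [299 261  25  13 114] [ 654.4 -227.9] [18.4  7.7] 10.0 slopeup [ 0.012 -0.147] z 0.0053 mean [ 0.6518 -0.2272]
```

View pics/w2.png

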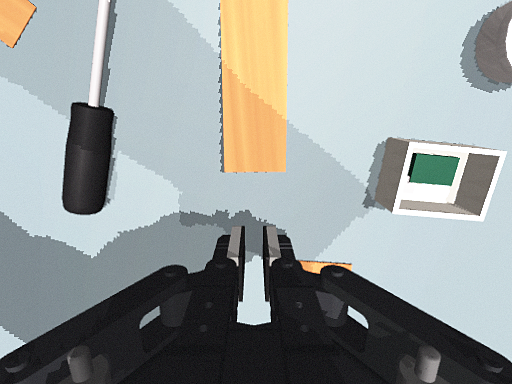

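The fingers at (245,253) line up with the heel at (172,253). I'll lower them next.

step_arm(
  rows=[
    [[0,0,0,0,0.02,0,0.01],[0,0,0,0,0.035,0,0.01],[0,0,0,0,0.046,0,0.01],[0,0,0,0,0.046,0,0.01],[0,0,0,0,0.046,0,0.01]],
  ],
)

```text
t: 4.32
position: [0.5979, -0.1951, 0.0043]
tool_rot: [-1.57, 0.001, 0.27]
ft_force: [-0.7, -0.4, -0.5]
opening: 0.0101
```

step_arm(
  rows=[
    [[0,0,0,0,-0.002,0.008,0.01],[0,0,0,0,-0.002,0.014,0.01],[0,0,0,0,-0.002,0.018,0.01],[0,0.4,0,0.0003,-0.002,0.022,0.01],[0,0.8,0,0.0006,-0.002,0.026,0.01],[0,1.2,0,0.0009,-0.002,0.031,0.01],[0,1.7,0,0.0012,-0.002,0.036,0.01],[0,2.2,0,0.0016,-0.002,0.041,0.01],[0,2.7,0,0.0019,-0.002,0.046,0.01],[0,3.2,0,0.0023,-0.002,0.051,0.01],[0,3.6,0,0.0026,-0.002,0.055,0.01],[0,4,0,0.003,-0.002,0.06,0.01]],
  ],
)

```text
t: 5.82
position: [0.585, -0.1363, 0.007]
tool_rot: [-1.571, 0.0, 0.2]
ft_force: [-0.5, -1.3, 1.2]
opening: 0.01
```

```bash
python3 - <<'E'
from m import *
c=cam("wrist");s=robot.get_state();print(s["t"],s["position"],s["tool_rot"],s["ft_force"],s["opening"])
im,d=snapshot("wrist");save("w3",im)
wedges("wrist",im,d,c)
im,d=snapshot("top");save("t3",im[120:280,160:390].repeat(3,0).repeat(3,1));wedges("top",im,d)
im,d=snapshot("side");save("s3",im[150:310,180:380].repeat(3,0).repeat(3,1));wedges("side",im,d)
E
```

```text
5.825 [ 0.58502675 -0.13627334  0.0069557 ] [-1.57082078e+00  1.94713132e-06  1.99812580e-01] [-0.50961527 -1.29838531  1.18832627] 0.009969281845980001
wrist wedge [ 213    0   89   15 1104] [564.  -24.1] [40.   6.7] 10.9 slopeup [ 0.035 -0.168] z 0.0065 mean [ 0.5632 -0.0238]
wrist wedge [ 217   93   81  138 7148] [578.6 -93.3] [39.3 67.3] 11.2 slopeup [ 0.018 -0.098] z 0.014 mean [ 0.5797 -0.097 ]
top wedge [335 143  30  22 436] [ 678.9 -331.9] [51.6 95.1] 10.8 slopeup [ 0.031 -0.082] z 0.0165 mean [ 0.678  -0.3378]
top wedge [250 180  29  18 307] [573.  -67.6] [38.9 89.7] 11.7 slopeup [-0.011 -0.112] z 0.0102 mean [ 0.5731 -0.0614]
side wedge [269  73  77  14 371] [1881.1 2438. ] [ 88.9 660.9] 86.2 slopeup [-0.01  -0.383] z -0.6867 mean [1.8326 2.4455]
side wedge [  0 115  50  16 389] [-621.5 2452.6] [ 72.5 387.5] 88.4 slopeup [ 0.    -0.569] z -0.7033 mean [-0.6195  2.4501]
side wedge [197 235  29  10 192] [ 388.9 -102.2] [34.5 87. ] 61.1 slopeup [-0.1    0.007] z 0.0081 mean [ 0.3891 -0.1009]
side wedge [300 246  46  38 632] [ 674.1 -304.5] [ 53.2 158.8] 10.8 slopeup [ 0.024 -0.091] z 0.0125 mean [ 0.6746 -0.305 ]
```

View pics/w3.png

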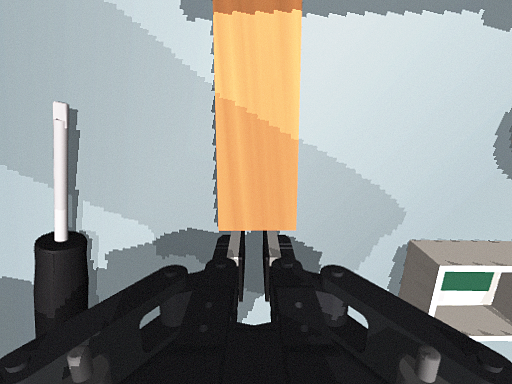

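View pics/s3.png

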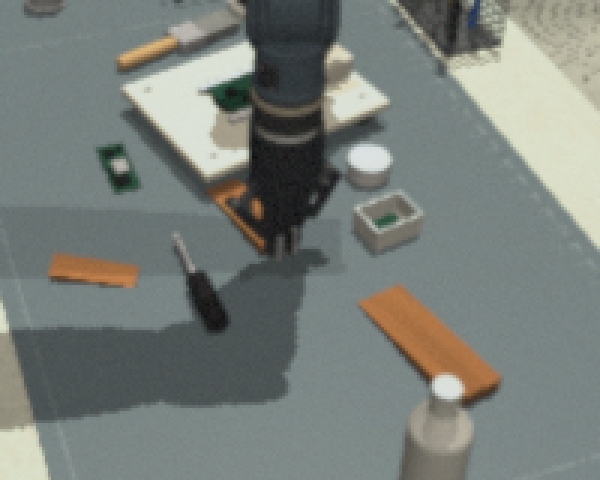

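step_arm(
  rows=[
    [[0,0,0,-0.0003,0,0.004,0.01],[0,0,0,-0.0006,0,0.008,0.01],[0,0,0,-0.0009,0,0.012,0.01],[0,0,0,-0.0012,0,0.016,0.01],[0,0,0,-0.0015,0,0.02,0.01],[0,0,0,-0.0018,0,0.024,0.01],[0,0,0,-0.002,0,0.028,0.01],[0,0,0,-0.002,0,0.031,0.01],[0,0,0,-0.002,0,0.034,0.01]],
  ],
)

```text
t: 7.1
position: [0.5764, -0.1034, 0.007]
tool_rot: [-1.571, -0.0, 0.2]
ft_force: [-0.3, 0.6, -0.4]
opening: 0.0096
```

```bash
python3 - <<'E'
from m import *
c=cam("wrist");s=robot.get_state();print(s["t"],s["position"],s["tool_rot"],s["ft_force"],s["opening"],s["joint_efforts"])
im,d=snapshot("wrist");save("w4",im)
wedges("wrist",im,d,c)
s=robot.get_state();print(s["ft_force"])
im,d=snapshot("side");save("s4",im[150:310,180:380].repeat(3,0).repeat(3,1))
s=robot.get_state();print(s["ft_force"])
E
```

```text
7.1 [ 0.57635371 -0.10341322  0.00700655] [-1.57085513e+00 -9.01396557e-05  2.00387955e-01] [-0.28161973  0.63692493 -0.36809904] 0.009644904107333105 [-4.46300895e-02 -4.06640661e+01  3.04516232e+01  3.90656618e-02
  4.12491092e-02 -2.40605761e-02]
wrist wedge [  215    71    85   160 12881] [568.4 -55.9] [40.2 77.8] 11.5 slopeup [ 0.019 -0.098] z 0.0129 mean [ 0.5681 -0.0537]
[ 0.21833616  0.13597739 -0.05073625]
[ 0.96357809 -0.12070697  0.31527325]
```

View pics/w4.png

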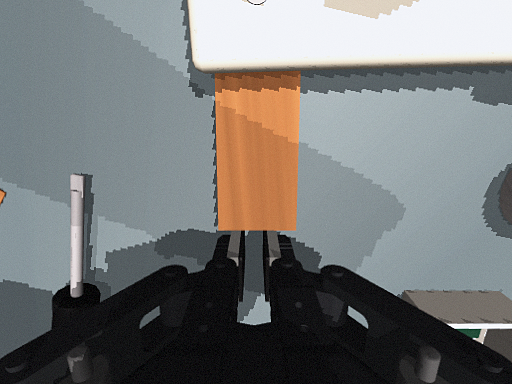

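step_arm(
  rows=[
    [[0,0,0,0,0,0.0005,0.01],[0,0,0,0,0,0.001,0.01],[0,0,0,0,0,0.0015,0.01],[0,0,0,0,0,0.002,0.01]],
  ],
)

```text
t: 7.7
position: [0.576, -0.1017, 0.0069]
tool_rot: [-1.571, 0.0, 0.2]
ft_force: [0.0, -0.0, 0.5]
opening: 0.0101
```

step_arm(
  rows=[
    [[0,0,0,0,0,0.0005,0.01],[0,0,0,0,0,0.001,0.01],[0,0,0,0,0,0.0015,0.01],[0,0,0,0,0,0.002,0.01]],
  ],
)

```text
t: 8.2
position: [0.5755, -0.0997, 0.007]
tool_rot: [-1.571, 0.0, 0.2]
ft_force: [-0.3, 0.4, -0.3]
opening: 0.0101
```

step_arm(
  rows=[
    [[0,0,0,0,0,0.0005,0.01],[0,0,0,0,0,0.001,0.01],[0,0,0,0,0,0.0015,0.01],[0,0,0,0,0,0.002,0.01]],
  ],
)

```text
t: 8.7
position: [0.5752, -0.0977, 0.007]
tool_rot: [-1.571, -0.0, 0.2]
ft_force: [-0.4, -0.4, 0.7]
opening: 0.01
```

step_arm(
  rows=[
    [[0,0,0,0,0,0.0005,0.01],[0,0,0,0,0,0.001,0.01],[0,0,0,0,0,0.0015,0.01],[0,0,0,0,0,0.002,0.01]],
  ],
)

```text
t: 9.2
position: [0.5748, -0.0957, 0.007]
tool_rot: [-1.571, -0.0, 0.2]
ft_force: [0.6, -1.0, 0.3]
opening: 0.01
```

step_arm(
  rows=[
    [[0,0,0,0,0,0.0005,0.01],[0,0,0,0,0,0.001,0.01],[0,0,0,0,0,0.0015,0.01],[0,0,0,0,0,0.002,0.01]],
  ],
)

```text
t: 9.7
position: [0.5744, -0.0938, 0.007]
tool_rot: [-1.571, -0.0, 0.2]
ft_force: [1.2, -0.4, 0.0]
opening: 0.01
```

step_arm(
  rows=[
    [[0,0,0,0,0,0.0005,0.01],[0,0,0,0,0,0.001,0.01],[0,0,0,0,0,0.0015,0.01],[0,0,0,0,0,0.002,0.01]],
  ],
)

```text
t: 10.2
position: [0.5741, -0.0922, 0.007]
tool_rot: [-1.572, -0.0, 0.2]
ft_force: [0.3, -1.8, -0.6]
opening: 0.0098
```

step_arm(
  rows=[
    [[0,0,0,0,0,0.0005,0.01],[0,0,0,0,0,0.001,0.01],[0,0,0,0,0,0.0015,0.01],[0,0,0,0,0,0.002,0.01]],
  ],
)

```text
t: 10.7
position: [0.5738, -0.0906, 0.007]
tool_rot: [-1.572, -0.0, 0.2]
ft_force: [1.5, -5.0, -0.8]
opening: 0.0098
```

```bash
python3 - <<'E'
from m import *
c=cam("wrist");
for i in range(3):
    im,d=snapshot("wrist");s=robot.get_state();print(s["t"],s["ft_force"].round(2),s["position"].round(4))
save("w5",im)
P,rr,cc=pts("wrist",im,d,np.ones((384,512),bool),c)
m=(P[:,2]>.033)&(P[:,2]<.05)&(rr<130)
L=[P[m&(cc==x)][rr[m&(cc==x)].argmax()] for x in range(225,490,6) if (m&(cc==x)).any()]
L=np.array(L);a=np.polyfit(L[:,0],L[:,1],1);print(a,np.degrees(np.arctan(a[0])),a[0]*.6+a[1])
E
```

```text
10.75 [ 1.14 -4.23 -1.72] [ 0.5737 -0.0905  0.0071]
10.8 [ 1.41 -4.91 -1.47] [ 0.5737 -0.0904  0.007 ]
10.85 [ 0.73 -5.94 -1.56] [ 0.5737 -0.0905  0.007 ]
[ 0.23569542 -0.15268424] 13.262304753035218 -0.011266986792651257
```

View pics/w5.png

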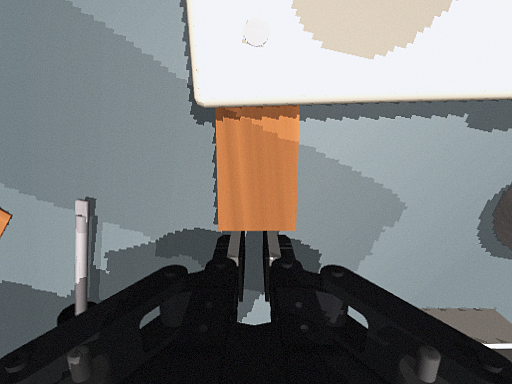

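step_arm(
  rows=[
    [[0,0,0,0,0,-0.002,0.01],[0,0,0,0,0,-0.01,0.01],[0,0,0,0,0,-0.02,0.01],[0,0,0,0,-0.02,-0.02,0.0],[0,0,0,0,-0.05,-0.02,0.0],[0,0,0,0,-0.08,-0.02,0.0],[0,0,0,0,-0.08,-0.02,0.0]],
  ],
)

```text
t: 11.72
position: [0.5801, -0.1105, 0.0905]
tool_rot: [-1.574, -0.006, 0.2]
ft_force: [-0.0, 1.2, 0.3]
opening: 0.0001
```

```bash
python3 - <<'E'
from m import *
s=robot.get_state();print(s["t"],s["position"],s["tool_rot"],s["ft_force"],s["opening"])
im,d=snapshot("wrist");c=cam("wrist")
im,d=snapshot("wrist");save("w6",im);np.savez("w6.npz",im=im,d=d)
for k in place_of("press_spot","wrist")[:2]:print(k["p"],k["location"],onz("wrist",k["location"],.039,c))
wedges("wrist",im,d,c)
P,rr,cc=pts("wrist",im,d,np.ones((384,512),bool),c)
m=(P[:,2]>.033)&(P[:,2]<.05)&(rr<160)
A=np.c_[P[m][:,:2],np.ones(m.sum())];print("plate",np.linalg.lstsq(A,P[m][:,2],rcond=None)[0])
L=[P[m&(cc==x)][rr[m&(cc==x)].argmax()] for x in range(225,490,6) if (m&(cc==x)).any()]
L=np.array(L);a=np.polyfit(L[:,0],L[:,1],1);print(a,np.degrees(np.arctan(a[0])),a[0]*.6+a[1])
E
```

```text
11.725 [ 0.58013498 -0.11049876  0.09052535] [-1.5735371  -0.00618557  0.20011287] [-0.0116366   1.18906573  0.29284534] 0.00012466174370795577
0.97 [29.6, 253.2] [0.55565878 0.00432995 0.039     ]
wrist wedge [ 227   75   55   88 4556] [566.7 -50.2] [41.1 65.6] 11.1 slopeup [ 0.02  -0.097] z 0.0137 mean [ 0.567  -0.0486]
wrist wedge [   0  100   85   84 3172] [ 398.2 -102.8] [32.  72.8] 64.3 slopeup [-0.088  0.034] z 0.0078 mean [ 0.4016 -0.1028]
plate [-0.00538877  0.01983271  0.04170771]
[ 0.23481186 -0.15204527] 13.214335091794304 -0.011158157511573424
```

View pics/w6.png

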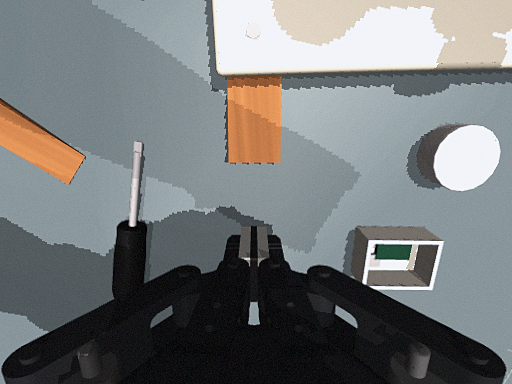

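step_arm(
  rows=[
    [[0,0,0,0,0,0.04,0.0],[0,0,0,-0.001,0,0.08,0.0],[0,0,0,-0.001,0,0.1174,0.0],[0,0,0,-0.001,0.02,0.1174,0.0],[0,0,0,-0.001,0.038,0.1174,0.0],[0,0,0,-0.001,0.042,0.1174,0.0],[0,0,0,-0.001,0.042,0.1174,0.0]],
  ],
)

```text
t: 12.75
position: [0.5525, 0.0049, 0.0439]
tool_rot: [-1.57, 0.002, 0.199]
ft_force: [0.2, 0.1, 0.9]
opening: 0.0002
```

```bash
python3 - <<'E'
from m import *
im,d=snapshot("side");save("s7",im[150:310,180:380].repeat(3,0).repeat(3,1))
for i in range(2):
    im,d=snapshot("wrist");s=robot.get_state();print(s["t"],s["ft_force"].round(2),s["position"].round(4))
save("w7",im)
E
```

```text
12.85 [-1.1  -0.74  1.33] [0.5537 0.0049 0.0454]
12.9 [-0.13 -0.02 -0.75] [0.554  0.0049 0.0458]
```

View pics/w7.png

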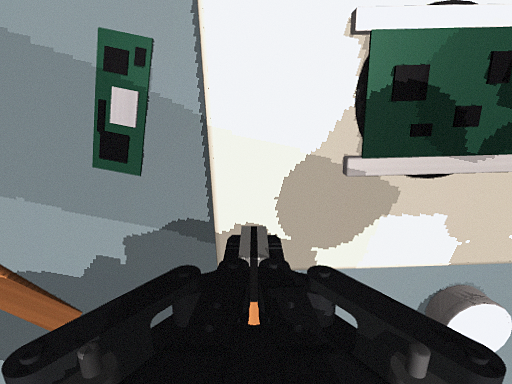

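View pics/s7.png

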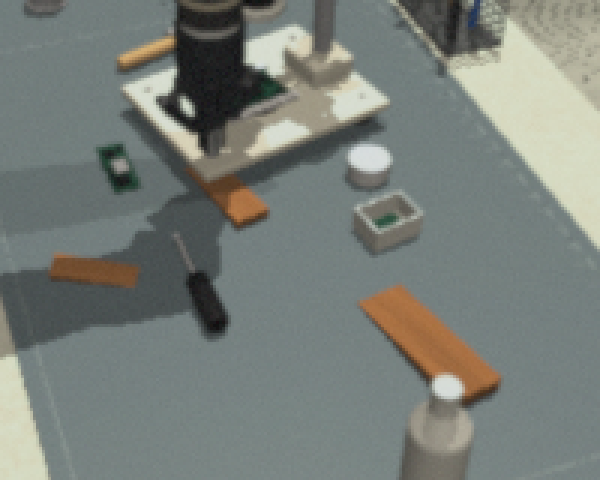

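step_arm(
  rows=[
    [[0,0,0,0.001,0.001,0,0.0],[0,0,0,0.0015,0.002,0,0.0],[0,0,0,0.0015,0.003,0,0.0],[0,0,0,0.0015,0.004,0,0.0],[0,0,0,0.0015,0.005,0,0.0],[0,0,0,0.0015,0.0055,0,0.0]],
  ],
)

```text
t: 13.65
position: [0.5545, 0.0057, 0.0393]
tool_rot: [-1.571, 0.0, 0.2]
ft_force: [-0.5, 0.6, 0.1]
opening: -0.0001
```

step_arm(
  rows=[
    [[0,0,0,0.0005,0.0003,-0.0005,0.0],[0,0,0,0.001,0.0006,-0.001,0.0],[0,0,0,0.001,0.0008,-0.001,0.0],[0,0,0,0.001,0.001,-0.001,0.0]],
  ],
)

```text
t: 14.15
position: [0.5558, 0.005, 0.0391]
tool_rot: [-1.571, -0.0, 0.201]
ft_force: [-3.5, 0.6, 5.1]
opening: -0.0001
```

step_arm(
  rows=[
    [[0,0,0,-0.0004,0.0002,0,0.0],[0,0,0,-0.0005,0.0004,0,0.0],[0,0,0,-0.0005,0.0006,0,0.0]],
  ],
)

```text
t: 14.52
position: [0.5558, 0.005, 0.0391]
tool_rot: [-1.571, -0.001, 0.201]
ft_force: [-2.1, 0.7, 7.0]
opening: -0.0001
```

step_arm(
  rows=[
    [[0,0,0,-0.0003,0.0004,0,0.0],[0,0,0,-0.0003,0.0008,0,0.0],[0,0,0,-0.0003,0.0012,0,0.0],[0,0,0,-0.0003,0.0012,0,0.0]],
  ],
)

```text
t: 15.02
position: [0.5558, 0.005, 0.039]
tool_rot: [-1.571, -0.002, 0.201]
ft_force: [-4.0, 1.9, 10.8]
opening: -0.0001
```

step_arm(
  rows=[
    [[0,0,0,-0.0003,0.0001,0,0.0],[0,0,0,-0.0003,0.0001,0,0.0],[0,0,0,-0.0003,0.0001,0,0.0],[0,0,0,-0.0003,0.0001,0,0.0],[0,0,0,-0.0003,0.0001,0,0.0],[0,0,0,-0.0003,0.0001,0,0.0],[0,0,0,-0.0003,0.0001,0,0.0],[0,0,0,-0.0003,0.0001,0,0.0],[0,0,0,-0.0003,0.0001,0,0.0],[0,0,0,-0.0003,0.0001,0,0.0]],
  ],
)

```text
t: 16.27
position: [0.5558, 0.005, 0.039]
tool_rot: [-1.571, -0.003, 0.201]
ft_force: [-2.9, 2.7, 10.4]
opening: 0.0002
```

step_arm(
  rows=[
    [[0,0,0,0,-0.001,0,0.0],[0,0,0,0,-0.003,0,0.0],[0,0,0,0,-0.02,0,0.0],[0,0,0,0,-0.05,-0.03,0.0],[0,0,0,0,-0.08,-0.08,0.0],[0,0,0,0,-0.1,-0.13,0.0],[0,0,0,0,-0.1,-0.13,0.0],[0,0,0,0,-0.1,-0.13,0.0],[0,0,0,0,-0.1,-0.13,0.0]],
  ],
)

```text
t: 17.4
position: [0.5799, -0.1214, 0.1357]
tool_rot: [-1.57, 0.002, 0.202]
ft_force: [0.1, -0.4, -0.5]
opening: 0.0001
```

```bash
python3 - <<'E'
from m import *
s=robot.get_state();print(s["t"],s["position"],s["tool_rot"],s["ft_force"],s["opening"])
c=cam("wrist")
im,d=snapshot("wrist");save("w8",im)
for k in place_of("press_spot","wrist")[:2]:print(k["p"],k["location"],onz("wrist",k["location"],.039,c))
wedges("wrist",im,d,c)
P,rr,cc=pts("wrist",im,d,np.ones((384,512),bool),c)
m=(P[:,2]>.033)&(P[:,2]<.05)&(rr<160)&(P[:,1]>-.03)
A=np.c_[P[m][:,:2],np.ones(m.sum())];print("plate",np.linalg.lstsq(A,P[m][:,2],rcond=None)[0])
L=[P[m&(cc==x)][rr[m&(cc==x)].argmax()] for x in range(235,490,6) if (m&(cc==x)).any()]
L=np.array(L);a=np.polyfit(L[:,0],L[:,1],1);print(a,np.degrees(np.arctan(a[0])),a[0]*.6+a[1])
im,d=snapshot("side");save("s8",im[150:310,180:380].repeat(3,0).repeat(3,1))
im,d=snapshot("top");save("t8",im[120:280,160:390].repeat(3,0).repeat(3,1))
E
```

```text
17.4 [ 0.57991049 -0.12141281  0.13568133] [-1.56954389  0.00168892  0.2017231 ] [ 0.06315738 -0.37956884 -0.53875259] 0.00011079973204499698
0.75 [32.7, 254.6] [0.55532669 0.00249296 0.039     ]
wrist wedge [ 234   67   45   75 3203] [567.  -49.1] [39.7 64.5] 11.3 slopeup [ 0.018 -0.099] z 0.0137 mean [ 0.5669 -0.0485]
wrist wedge [   8   76  105   85 3349] [386.5 -98.8] [35.2 97.6] 64.8 slopeup [-0.092  0.031] z 0.0092 mean [ 0.3885 -0.0971]
plate [-0.005098    0.01731446  0.04152902]
[ 0.23418596 -0.15157449] 13.180343119705709 -0.011062913478967568
```

View pics/w8.png

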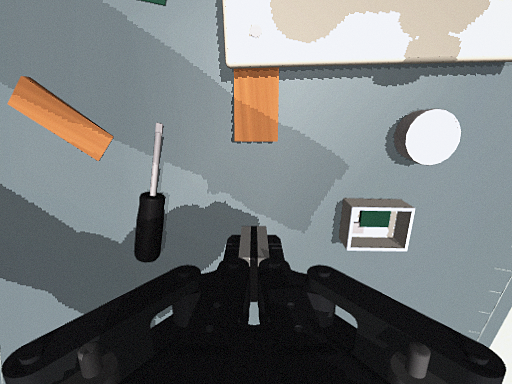

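View pics/s8.png

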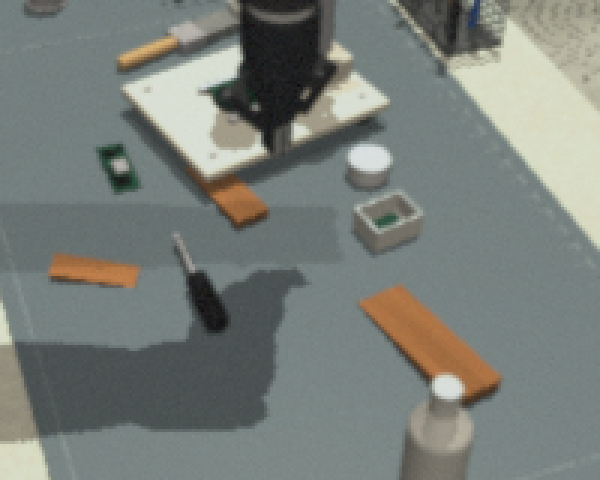

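```bash
python3 -c "
from bench import robot;print(robot.hand_in())"
```

```text
the job is handed in; nothing more can be done
None
```

I pushed the middle-sized wedge under the bare stud until it was tight, then did the test press. The job was handed in at about 17.5 s of the 67 s allowed.

- **Push:** The wedge went in thin end first, flat on the mat, with its line within about 3 mm of the stud. The push rose from under 1 N to about 5 N over the last few millimetres, and I stopped there.
- **Press:** I built the press up to about 10.5 N on the plate over the stud and held it there for about 1.25 s. The corner dipped no more than 0.1 mm, from z = 0.0391 to 0.0390. There was also 3–4 N of sideways drag at the fingertips during the press.
- **Last pictures:** The fingers were clear of everything. The microscope's right edge was within 0.3 mm and about 0.2° of where it started. The wedge was where I left it, and the other things looked undisturbed.
- **Not confirmed:** I could not see the three other feet directly. That they stayed down is inferred from the push force, the short travel after contact (about 2 mm, so at most 0.2–0.3 mm of lift) and the lack of dip. In the last picture the press-spot network read about 2 mm off its earlier reading. The plate-edge fit showed no such shift, so I took it as network error.

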